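Click the paper stop onto the hole punch's guide rail

ROBOT

A 6-joint arm with a two-finger parallel gripper is mounted at the origin on a cart in front of the work surface, level with it; the furniture and walls round the work are solid. World frame = base frame: x ahead of the robot, y to its left, z up, the work surface at z = 0. Lengths are in mm, angles in rad, forces in N, time in s.
With the tool pointing down it reaches from about 350 to 775 mm from the base axis. Payload 7.3 kg.
Tool frame: the origin (TCP) lies at the very end of the fingers, on their centre line; the grasp point (between the pads) lies 19 mm behind it; z points along the fingers, y is the line along which they close (so a half turn about z gives the same grasp; the last joint's range is limited). The gripper opens to 92 mm and grips with 3 to 60 N. Pads are 19 mm wide; open, the fingers measure 130 mm over their backs; the gripper's body (75 mm by 190 mm) begins 47 mm behind the grasp point.
Start: joints at [-1.252, 0.342, 1.524, -0, 1.275, -0.146], TCP at [235.353, -469.315, 201.641] pointing down, gripper open.
Joint ranges: [-2.53, 2.53], [-0.77, 2.02], [0.04, 2.7], [-1, 4.14], [0.28, 2.66], [-3.11, 3.11]. Speed limits (rad/s): [2.57, 2.57, 3.14, 3.14, 3.14, 3.14].

INTERFACE

Orientations are given as [roll, pitch, yaw] about the fixed x, y, z axes, in that order (R = Rz(yaw) Ry(pitch) Rx(roll)).
In Python, from plant import get_obs, vision, workorder gives the robot as it stands.
- The arm moves only by the shell command python3 -m pendant 'ROWS' [OPENING]. ROWS is a JSON object of lists of equal length, an entry for each row: "dp": the shift along the tool's x, y, z in m, a list of three; "rotation": the turn, a rotation vector about the tool's x, y, z in rad, a list of three. A call has 1 to 8 rows; each row is the pose to reach, as a shift and turn from the pose commanded when the call began, along the tool's axes at that moment; what a row does not reach only later rows make up. A row lasts 1/8 s, in which the tool goes at most 62.5 mm and 10.7 degrees, less where a joint would pass 70% of its speed; a pose out of reach is approached as far as the arm can. A call with a gripper value outside its range is refused whole. OPENING is the finger opening in m, from 0 to 0.0918, set as the call begins (- or left out, the last holds). The fingers move at their own pace and stop on an object; the grip force is fixed at half the most. Time passes only in rows, so rows that repeat a pose let the fingers close. It gives the time, the measured TCP pose, the force, the opening and the grip force at its end, in the units of the state.
- get_obs(): the state, without advancing time (a new reading comes with each control period).
- vision.capture(name): name is "side" or "top" or "wrist"; returns a dict with "pixels" (420x560x3 uint8, red, green, blue), "vfov" (degrees; the focal length in pixels is half the picture's height over the tangent of half this angle, whatever the lens; pixels are square), "cx", "cy" (the principal point, pixels), "dist" ([k1, k2, p1, p2, k3] as OpenCV has them; the pictures are not rectified), "pose" (4x4, takes a point from camera to world coordinates); the wrist camera has in their place "T_tool_cam" (4x4, takes a point from camera to tool coordinates, whose origin is the TCP and whose axes are the flange's). Camera axes: x right, y up, looking along -z (the intrinsics and any distortion apply to the point x, -y, -z); pixel columns grow to the right and rows downward; lengths in mm; the calibration is good to about 2 mm. A picture is of the moment at which its call begins: read the wrist's pose just before it. There is no depth.
- workorder.close_job(): hands the job in; it is judged then, once.
The state is a dict: "time": time; "joint_positions": joint angles; "dq": joint speeds; "tau": joint torques, N m; "tool_pos": TCP position; "tcp_rot": TCP orientation; "contact_force": force on the tool from outside, world axes, zero at the start; "moment": the same for the moment, N m; "grip_width": finger opening in mm; "finger_force": force on a finger pad.
Only numpy, scipy, OpenCV 4.12 (cv2) and the standard library are available. Lean on these libraries where they do the work, as an engineer would, in place of code of your own. Each camera call takes 0.05 s, during which the arm holds its last target. There are 200 camera calls.

TASK

Put the paper stop back on the hole punch: pick it up, slide it onto the guide rail from the free end, eared fence end first, and push it gently along until the sprung ball in the rail clicks into the notch inside it. Leave it held there by the ball, neither short of the click nor pushed on through it, and let go. Never force it, and do not disturb the pen, the eraser or the binder clip.

Things in the scene. Friction and masses are not known exactly. Their poses are not given: they have to be found in the camera images.
- hole_punch: Grey and black desk hole punch, 112 x 124 x 95 mm, fixed. Origin at the centre of its underside, z up. Its guide rail is a 12 mm square aluminium bar that leaves its left cheek (62 mm along the punch's +y) and runs level along +y, axis 50 mm above the desk, to a free end 235 mm from the origin. A sprung ball stands out of the rail's upper face.
- rail_tip (a point): Centre of the end face of the rail's free end, on the rail's axis; axes as the punch's: +y points outward off the rail along its axis, -y toward the punch, z up. The last 8 mm of the rail taper from 12 mm to 6 mm. The ball's centre lies 45 to 85 mm inward (-y) of this point, set differently each time and not measured: it must be felt (or seen).
- detent_ball (a joint): The 10 mm steel ball in the rail's upper face, a dome standing 4.5 mm out of it. The value is how far it is pressed down, in m: 0 standing out, 0.0045 level with the rail's upper face. Its spring takes 6.5 N to start and 8.8 N to press it level.
- paper_stop: Loose plain grey plastic paper stop of about 80 g: a sleeve 48 mm long (its y), 30 mm wide (x), 46 mm tall (z), standing on its underside. Origin at the centre of the underside; -y points to its fence end. Grip its flat sides (x = +-15 mm) from above; at the fence end only (y = -24 to -19 mm) ears stand out 8 mm on each side, up to 36 mm height.
- stop_bore (a point): Middle of the stop's 14.4 mm square through bore (1.2 mm play on each side of the rail), 16 mm above its underside; axes as the stop's. In the bore's roof above this point is an 11 mm long notch with square sides. At the click the ball lies here. The drag then vanishes, and the square side stops against the ball: a push of about 10 N is then held, over about 17 N drives the stop through.
- stop_fence (a point): Centre of the bore's mouth at the fence end of the stop, 24 mm along the stop's -y from point stop_bore. Here the roof of the bore flares as a ramp, 10 mm long and rising 5 mm, that presses the ball down: this takes about 2 to 5 N from 22 to 12 mm short of the click, then it slides with under 3 N.
- fountain_pen: Bystander: dark red pen, 136 mm long, lying behind the rail.
- eraser: Bystander: white eraser in a blue sleeve, 23 x 48 x 13 mm, lying behind the rail.
- binder_clip: Bystander: black binder clip, 32 x 47 x 12 mm, at the left edge of the desk.
Not all that is in view belongs to the job. Several things have the shape of the paper_stop; the one meant has the colours described above.

How it is judged (in metres and radians):
On the way, in this order (a step that is already met when the one before it is completed fails the run):
1. the stop is on the rail from its free end, fence end first (y of stop_bore in the frame of rail_tip below -0.003 m and x of stop_bore in the frame of rail_tip between -0.004 and 0.004 m and z of stop_bore in the frame of rail_tip between -0.004 and 0.004 m and y of rail_tip in the frame of stop_bore above 0.002 m), for 0.05 s.
2. the stop is pushed over the ball, pressing it down (value of joint detent_ball above 0.001 m and horizontal distance between stop_bore and detent_ball_c0 below 0.024 m and y of stop_bore in the frame of rail_tip below -0.02 m and x of stop_bore in the frame of rail_tip between -0.004 and 0.004 m and z of stop_bore in the frame of rail_tip between -0.004 and 0.004 m), for 0.05 s.
At the end, for the whole second after the job is handed in: The stop is on the rail, fence end toward the punch, its bore within 4 mm of the rail's axis and its middle within 3.5 mm of the ball, with the ball standing out into its notch (pressed less than 0.8 mm), and at rest (value of joint detent_ball below 0.0008 m and horizontal distance between stop_bore and detent_ball_c0 below 0.0035 m and x of stop_bore in the frame of rail_tip between -0.004 and 0.004 m and z of stop_bore in the frame of rail_tip between -0.004 and 0.004 m and y of rail_tip in the frame of stop_bore above 0.03 m and linear speed of paper_stop below 0.01 m/s); the robot touches nothing.
It fails at once if the stop is forced: it is pressed on the rail, the ball or the punch with more than 30 N (contact force between paper_stop and hole_punch above 30 N or contact force between paper_stop and detent_ball_c0 above 30 N).
It fails at once if the pen, the eraser or the binder clip is displaced by more than 20 mm (distance of any of fountain_pen, eraser, binder_clip from where it was at the start of the episode above 0.02 m).
It also fails if it takes over 69 s, if anything falls off the work surface, if the arm or the gripper's body presses on something with over 40 N, if the wrist force passes 120 N, or if a joint passes its speed limit or range.

## Working session

There is one attempt and no reset: what is moved stays moved. The work goes in short steps, Python scripts to look and compute and a shell command to move; the robot and the scene stay as the last step left them, time stands still between calls to the robot, and variables do not carry over. Pictures are saved under pics/ and viewed, at most 10 in all, crops included, and the job is handed in when it is done.

```bash
mkdir -p pics; ls
cat > h.py <<'E'
import numpy as np,cv2,json
from plant import get_obs,vision,workorder
from scipy.spatial.transform import Rotation as R
def K(c):
    f=210/np.tan(np.radians(c["vfov"])/2); return np.array([[f,0,c["cx"]],[0,f,c["cy"]],[0,0,1.]])
def toolT(o):
    T=np.eye(4);T[:3,:3]=R.from_euler('xyz',o["tcp_rot"]).as_matrix();T[:3,3]=o["tool_pos"];return T
def cap(name,save=None):
    o=get_obs();c=vision.capture(name)
    if "pose" not in c or c.get("pose") is None: c["pose"]=toolT(o)@np.array(c["T_tool_cam"])
    c["pose"]=np.array(c["pose"])
    if save: cv2.imwrite(f"pics/{save}.png",c["pixels"][:,:,::-1]); np.save(f"pics/{save}.npy",c,allow_pickle=True)
    return c
def load(s): return np.load(f"pics/{s}.npy",allow_pickle=True).item()
def ray(c,px):
    u=cv2.undistortPoints(np.array(px,float).reshape(-1,1,2),K(c),np.array(c["dist"],float)).reshape(-1,2)
    d=np.c_[u[:,0],-u[:,1],-np.ones(len(u))]@c["pose"][:3,:3].T
    return c["pose"][:3,3],d/np.linalg.norm(d,axis=1)[:,None]
def plane(c,px,z):
    o,d=ray(c,px);return o+d*((z-o[2])/d[:,2])[:,None]
def tri(c1,p1,c2,p2):
    o1,d1=ray(c1,p1);o2,d2=ray(c2,p2);out=[]
    for a,b in zip(d1,d2):
        s=np.linalg.lstsq(np.c_[a,-b],o2-o1,rcond=None)[0];P=o1+a*s[0];Q=o2+b*s[1];out.append(np.r_[(P+Q)/2,np.linalg.norm(P-Q)])
    return np.array(out)
def proj(c,P):
    T=np.linalg.inv(c["pose"]);p=np.atleast_2d(P)@T[:3,:3].T+T[:3,3];p=p*[1,-1,-1]
    return cv2.projectPoints(p,np.zeros(3),np.zeros(3),K(c),np.array(c["dist"],float))[0].reshape(-1,2)
E
python3 - <<'E'
from h import *
a=cap("top","top0");b=cap("side","side0")
for c in(a,b):print(c["vfov"],c["cx"],c["cy"],c["dist"],c["pose"].round(2).tolist())
o=get_obs();print(o)
E
```

```text
pics
53.17769892020982 278.8378303528734 204.4681733634377 [0.04516818 0.         0.         0.         0.        ] [[0.01, 0.98, -0.19, 344.8], [-1.0, 0.01, 0.01, -39.9], [0.01, 0.19, 0.98, 1059.44], [0.0, 0.0, 0.0, 1.0]]
47.73602100004718 274.98693580831474 219.19195937636184 [-0.03579415  0.          0.          0.          0.        ] [[-1.0, 0.01, -0.01, 498.71], [-0.02, -0.49, 0.87, 867.94], [0.0, 0.87, 0.49, 582.85], [0.0, 0.0, 0.0, 1.0]]
{'time': 0.1, 'joint_positions': array([-1.25199909e+00,  3.42656238e-01,  1.52491080e+00, -4.57356346e-06,
        1.27542709e+00, -1.45985602e-01]), 'dq': array([-0.00203413, -0.00260379, -0.00186074, -0.00047599, -0.00071803,
       -0.00172401]), 'tau': array([ 1.84120116e-03, -4.32003701e+01, -2.44693333e+01,  7.19124824e-02,
        5.24965615e-02, -1.94714755e-05]), 'tool_pos': array([ 235.21801575, -468.9089221 ,  201.01657295]), 'tcp_rot': array([-3.14020546e+00, -1.99541033e-04,  4.64784038e-01]), 'contact_force': array([ 0.29362793, -0.74862563,  0.59989968]), 'moment': array([ 0.05448276,  0.04978888, -0.018789  ]), 'finger_force': 0.0, 'grip_width': 91.73415580285364}
```

View pics/top0.png

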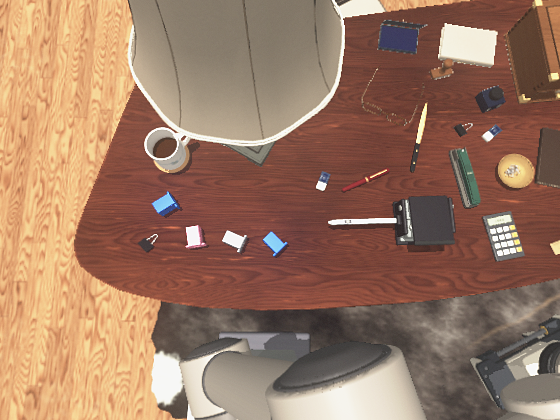

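View pics/side0.png

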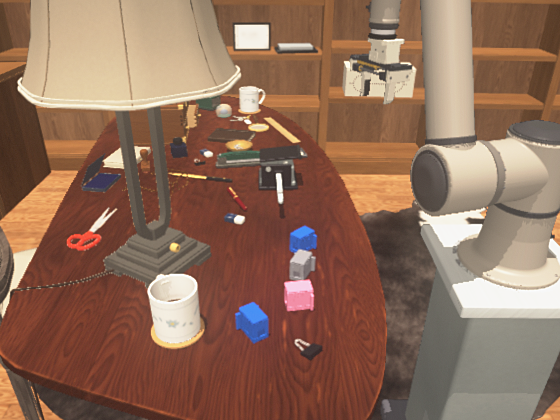

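The top view shows four stop-shaped things: blue (165,204), pink (195,237), grey-white (234,240) and blue (275,243). In the side view they are at (252,322), (298,295), (302,264) and (303,239). Only the grey one fits "plain grey". The rail runs from (330,221) to (397,220) in the top view, and its tip is near (282,213) in the side view. I'll confirm with a crop.

Run:
```python
from h import *
a=load("top0")["pixels"];b=load("side0")["pixels"]
f=lambda im,x,y,w,h,s:cv2.resize(im[y:y+h,x:x+w],(w*s,h*s),interpolation=cv2.INTER_CUBIC)
A=f(a,210,200,50,75,8)      # 400x600
B=f(b,270,225,66,50,6);C=f(b,250,160,66,50,6)
o=np.zeros((600,800,3),np.uint8);o[:,:400]=A;o[:300,400:796]=B;o[300:,400:796]=C
cv2.imwrite("pics/crop1.png",o[:,:,::-1])
```

```text
(no output)
```

View pics/crop1.png

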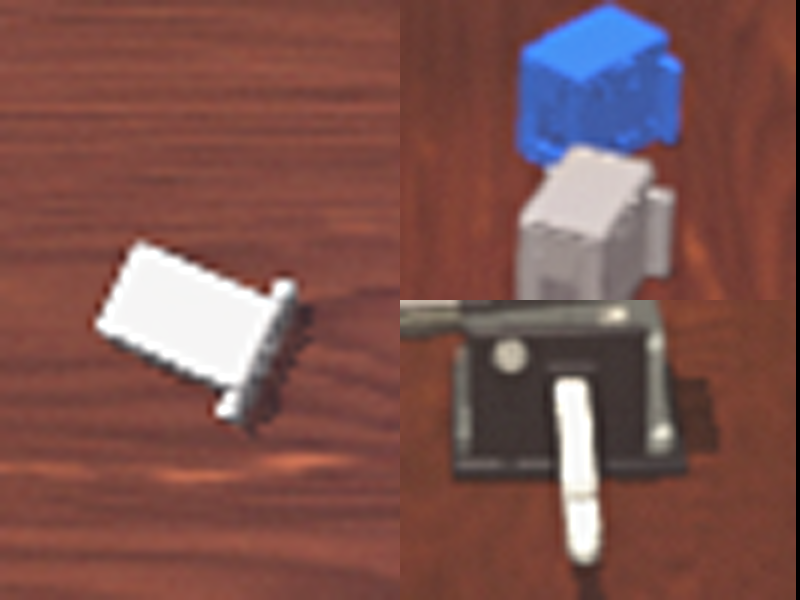

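The crop confirms the grey stop: it stands upright, the ears (fence end) point right in the top view (world −y), and it is turned about 27°. The two blue ones and the pink one are the wrong colour. Next I measure the stop and the rail from the two views.

Run:
```python
from h import *
a=load("top0");b=load("side0")
pa=np.array([[137,242],[97,325],[228,388],[273,302]])/8+[210,200]-.5
# side: order must match: far-from-robot/left etc.
pb=np.array([[522,220],[603,235],[650,165],[583,148]],float);pb=(pb-[400,0])/6+[270,225]-.5
print("plane46",plane(a,pa,46).round(1).tolist(),plane(b,pb,46).round(1).tolist())
for k in range(4):
    print(tri(a,pa,b,np.roll(pb,k,0)).round(1).tolist())
# rail ray at z=50: tip px top
for c,n in((a,"top"),(b,"side")):
    g=cv2.cvtColor(c["pixels"],cv2.COLOR_RGB2HSV)
    m=((g[...,2]>150)&(g[...,1]<60)).astype(np.uint8)
    nn,l,s,ce=cv2.connectedComponentsWithStats(m)
    for i in range(1,nn):
        if 30<s[i,4]<1500:
            x,y=ce[i]
            if (n=="top" and 200<x<420 and 200<y<260) or (n=="side" and 260<x<330 and 160<y<290):print(n,s[i],ce[i].round(1))
print(plane(a,[[329,221.5],[397,220]],50).round(1).tolist(), plane(b,[[281,204],[279.5,173]],50).round(1).tolist())
print(proj(a,[[500,150,0],[500,0,0]]))
```

```text
plane46 [[480.4, 78.6, 46.0], [455.0, 89.7, 46.0], [436.5, 49.6, 46.0], [462.7, 36.9, 46.0]] [[480.5, 83.4, 46.0], [453.9, 91.5, 46.0], [436.3, 49.1, 46.0], [459.0, 39.0, 46.0]]
[[480.6, 79.0, 43.0, 0.3], [454.4, 89.9, 45.0, 1.3], [436.4, 49.6, 46.3, 0.1], [460.8, 37.1, 45.2, 3.8]]
[[468.8, 76.5, 71.9, 16.2], [467.8, 88.5, 47.5, 25.9], [445.3, 51.5, 17.3, 12.5], [449.3, 39.0, 42.1, 27.7]]
[[457.9, 78.5, 69.4, 38.8], [456.5, 85.5, 75.4, 9.5], [459.4, 50.4, 20.6, 41.0], [458.7, 40.4, 12.2, 15.7]]
[[467.1, 80.8, 41.5, 27.8], [445.7, 87.2, 72.1, 13.0], [447.8, 48.2, 50.3, 23.4], [473.0, 38.7, 14.2, 13.2]]
top [405 200   5  19  41] [406.8 209.8]
top [328 218  69   7 340] [362.7 220.7]
top [407 220   5  17  50] [408.7 228.3]
top [222 230  25  22 267] [233.5 239.2]
side [276 173   7  31 164] [279.2 187.5]
side [290 249  26  31 397] [300.  262.1]
side [285 281  27  12 234] [298.2 285.9]
[[503.6, -170.0, 50.0], [509.8, -335.3, 50.0]] [[499.8, -155.2, 50.0], [505.1, -341.0, 50.0]]
[[200.78578732 224.14250955]
 [259.84793819 224.9477502 ]]
```

```bash
cat >> h.py <<'E'
def goto(x,y,z,yaw):
    "shift and turn in tool axes (from measured pose)"
    o=get_obs();T=toolT(o);Rg=R.from_euler('xyz',[np.pi,0,yaw]).as_matrix()
    print("dp",(T[:3,:3].T@(np.array([x,y,z])-T[:3,3])/1000).round(4).tolist(),"rot",R.from_matrix(T[:3,:3].T@Rg).as_rotvec().round(4).tolist())
E
python3 - <<'E'
from h import *
a=load("top0");b=load("side0")
w=cap("wrist","w0");print(w["vfov"],w["cx"],w["cy"],w["dist"],np.array(w["T_tool_cam"]).round(3).tolist())
print(tri(a,[[240,142]],b,[[241,78]]))
goto(505,-215,215,1.6)
E
```

```text
62.22274375949723 283.55494577839505 215.47684581626987 [-0.02131415  0.          0.          0.          0.        ] [[0.001, 0.958, 0.286, 76.044], [1.0, -0.001, 0.0, 0.395], [0.0, 0.286, -0.958, -184.011], [0.0, 0.0, 0.0, 1.0]]
[[576.78494873  21.06343989 392.50941985   8.87767243]]
dp [0.355, -0.1061, -0.0137] rot [-0.0009, -0.0008, -1.1351]
```

```bash
python3 -m pendant '{"dp":[[0.055,-0.022,-0.002],[0.110,-0.045,-0.004],[0.163,-0.066,-0.006],[0.217,-0.088,-0.008],[0.271,-0.11,-0.01],[0.326,-0.133,-0.012],[0.38,-0.155,-0.014],[0.38,-0.155,-0.014]],"rotation":[[0,0,-0.16],[0,0,-0.32],[0,0,-0.48],[0,0,-0.65],[0,0,-0.81],[0,0,-0.97],[0,0,-1.135],[0,0,-1.135]]}'
python3 - <<'E'
from h import *
print(get_obs()["tool_pos"],get_obs()["tcp_rot"])
cap("wrist","w1")
E
```

```text
time: 1.15
tool_pos: [507.3, -157.2, 215.3]
tcp_rot: [3.141, -0.001, 1.606]
contact_force: [-0.2, -0.2, 0.5]
grip_width: 91.4
finger_force: 0.0
[ 507.32454382 -157.21451419  215.2749154 ] [ 3.14137815e+00 -7.26146457e-04  1.60633884e+00]
```

View pics/w1.png

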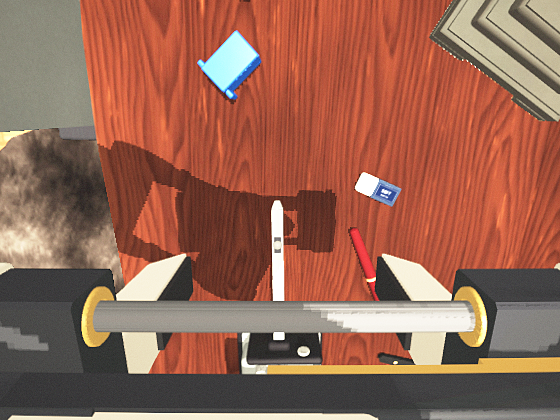

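The wrist view shows the rail tip at about (278,202) and the ball at about (278,243) on the rail. Now I measure both and plan the move to the stop.

Run:
```python
from h import *
w=load("w1");im=w["pixels"]
cv2.imwrite("pics/crop2.png",cv2.resize(im[190:300,250:306],(400,786//2*2-0),interpolation=cv2.INTER_CUBIC)[:600,:,::-1]) # scale 7.14
# rail edges rows
g=im.max(2).astype(int)
for r in list(range(200,214,2))+list(range(214,300,10)):
    row=im[r].astype(int);m=np.where((row.min(1)>110)&(np.arange(560)>262)&(np.arange(560)<295))[0]
    print(r,m.min() if len(m) else None,m.max() if len(m) else None,im[r,278].tolist())
p=plane(w,[[278,202]],50);print("tip",p,plane(w,[[278,243]],59),plane(w,[[278,285]],56))
goto(458,5,190,1.16)
```

```text
200 275 279 [213, 203, 179]
202 274 280 [255, 255, 255]
204 273 281 [254, 253, 249]
206 272 281 [253, 253, 249]
208 271 282 [253, 253, 249]
210 271 282 [253, 253, 248]
212 271 282 [253, 253, 248]
214 271 282 [253, 253, 248]
224 271 282 [253, 252, 247]
234 271 282 [253, 253, 248]
244 272 283 [251, 248, 236]
254 272 283 [255, 255, 253]
264 272 283 [253, 253, 248]
274 272 283 [255, 255, 255]
284 272 283 [255, 255, 255]
294 273 283 [255, 255, 255]
tip [[ 501.25920194 -170.48315339   50.        ]] [[ 502.70237832 -212.36264162   59.        ]] [[ 504.24334208 -262.70402672   56.        ]]
dp [0.1654, -0.0428, 0.0252] rot [-0.0009, 0.0001, 0.4426]
```

View pics/crop2.png

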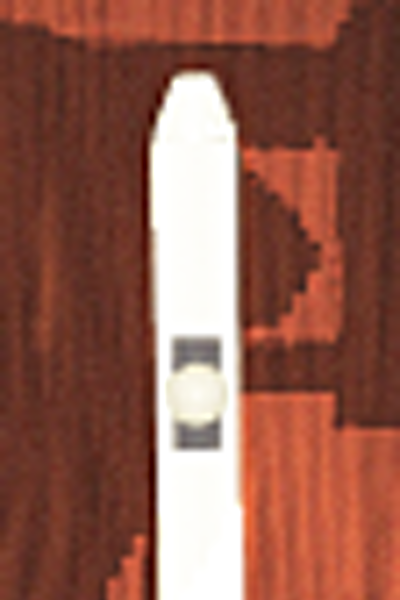

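The crop shows the tip's end at pixel (277,200), the taper's end at row 209.6 and the ball's centre at (277.5,245). Moving on to look at the stop.

```bash
python3 -m pendant '{"dp":[[0.041,-0.011,0.006],[0.082,-0.022,0.012],[0.123,-0.033,0.018],[0.165,-0.043,0.025],[0.165,-0.043,0.025],[0.165,-0.043,0.025]],"rotation":[[0,0,0.11],[0,0,0.22],[0,0,0.33],[0,0,0.443],[0,0,0.443],[0,0,0.443]]}' 0.06
python3 - <<'E'
from h import *
w1=load("w1");w=cap("wrist","w2")
print("w1 tip z47/50",plane(w1,[[276.8,199.8]],47).round(1),plane(w1,[[276.8,199.8]],50).round(1),"taper z56",plane(w1,[[277,209.6]],56).round(1),"ball z58.5",plane(w1,[[277.2,244.6]],58.5).round(1),"far z56",plane(w1,[[278,294]],56).round(1))
print("expected tip px in w2",proj(w,[[501.3,-170,50],[503,-214,58.5]]).round(1))
im=w["pixels"];p=proj(w,[[458,64,46]])[0].round().astype(int);print(p)
x,y=np.clip(p-[90,75],0,[380,270]);print(x,y)
cv2.imwrite("pics/crop3.png",cv2.resize(im[y:y+150,x:x+180],None,fx=4,fy=4,interpolation=cv2.INTER_CUBIC)[:,:,::-1])
E
```

```text
time: 1.95
tool_pos: [457.9, 2.0, 190.8]
tcp_rot: [3.141, 0.001, 1.156]
contact_force: [0.2, -0.4, -0.5]
grip_width: 60.0
finger_force: 0.0
w1 tip z47/50 [[ 499.9 -168.9   47. ]] [[ 499.9 -168.2   50. ]] taper z56 [[ 500.5 -177.    56. ]] ball z58.5 [[ 501.9 -214.4   58.5]] far z56 [[ 504.6 -273.8   56. ]]
expected tip px in w2 [[385.1 321.5]
 [401.7 357.4]]
[257 134]
167 59
```

View pics/crop3.png

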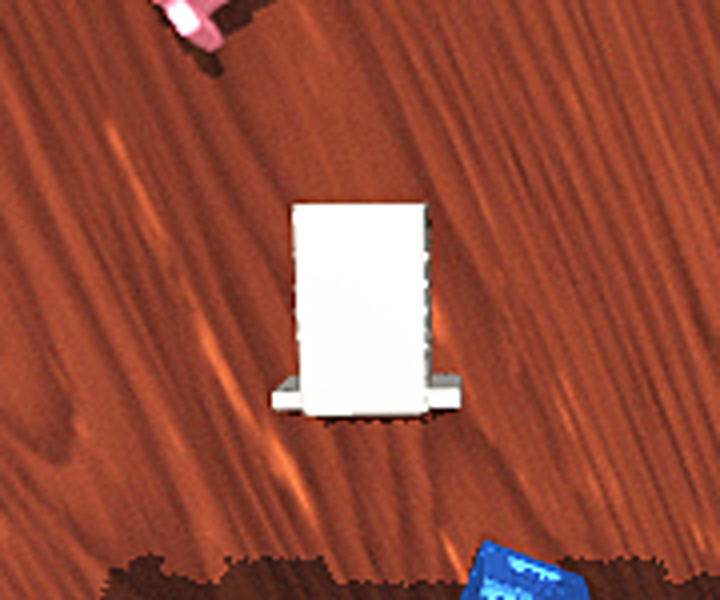

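The crop shows the stop's top face with corners (293,204), (428,204), (425,413) and (301,414), ears at the bottom (toward −y). It is nearly lined up with the tool.

Run:
```python
from h import *
w=load("w2");a=load("top0");b=load("side0")
px=np.array([[293,204],[428,204],[427,413],[299,414]],float)/4+[167,59]-.4
P=plane(w,px,46);print(P.round(1).tolist(),P.mean(0))
e=[np.linalg.norm(P[i]-P[(i+1)%4]) for i in range(4)];print("edges",e)
ax=(P[0]+P[1]-P[2]-P[3]);yaw=np.arctan2(-ax[0],ax[1]);print("stop yaw",yaw,"tool yaw",yaw+np.pi/2)
pa=np.array([[137,242],[97,325],[228,388],[273,302]])/8+[210,200]-.5
print(tri(w,px[[1,0,3,2]],a,pa).round(1))
c=P.mean(0);u=np.array([-np.sin(yaw),np.cos(yaw),0]);c=c+2*u
print("grasp",c)
goto(c[0],c[1],100,yaw+np.pi/2)
goto(c[0],c[1],12,yaw+np.pi/2)
```

```text
[[452.7, 89.5, 46.0], [480.7, 77.2, 46.0], [461.1, 34.2, 46.0], [433.4, 46.1, 46.0]] [456.99901842  61.76276666  46.        ]
edges [np.float64(30.567115205510127), np.float64(47.28057760791362), np.float64(30.193666515673375), np.float64(47.52078207286241)]
stop yaw -0.4229731253429621 tool yaw 1.1478232014519345
[[480.4  77.7  48.6   1.4]
 [453.9  88.8  55.6   0.6]
 [435.5  47.8  60.7   1.2]
 [461.7  35.7  56.8   0.9]]
grasp [457.81996517  63.58651182  46.        ]
dp [0.0565, -0.0252, 0.0908] rot [0.0008, 0.0004, 0.0078]
dp [0.0565, -0.0253, 0.1788] rot [0.0008, 0.0004, 0.0078]
```

```bash
python3 -m pendant '{"dp":[[0.028,-0.0126,0.045],[0.0565,-0.0253,0.09],[0.0565,-0.0253,0.12],[0.0565,-0.0253,0.12],[0.0565,-0.0253,0.12]],"rotation":[[0,0,0],[0,0,0.008],[0,0,0.008],[0,0,0.008],[0,0,0.008]]}'
python3 - <<'E'
from h import *
goto(457.8,63.6,12,1.148)
import time
print([get_obs()["tool_pos"].round(1).tolist() for _ in range(2)])
E
```

```text
time: 2.62
tool_pos: [458.6, 64.2, 71.6]
tcp_rot: [3.14, -0.0, 1.147]
contact_force: [0.9, 0.5, -0.4]
grip_width: 59.9
finger_force: 0.0
dp [-0.0009, -0.0006, 0.0596] rot [0.0017, -0.0005, -0.0006]
[[458.6, 64.2, 71.6], [458.6, 64.2, 71.6]]
```

Descend and then close.

```bash
python3 -m pendant '{"dp":[[-0.001,-0.001,0.03],[-0.001,-0.001,0.06],[-0.001,-0.001,0.06],[-0.001,-0.001,0.06]],"rotation":[[0,0,0],[0,0,0],[0,0,0],[0,0,0]]}'
python3 -m pendant '{"dp":[[0,0,0],[0,0,0],[0,0,0],[0,0,0],[0,0,0],[0,0,0]],"rotation":[[0,0,0],[0,0,0],[0,0,0],[0,0,0],[0,0,0],[0,0,0]]}' 0.02
```

```text
time: 3.12
tool_pos: [457.4, 64.3, 12.2]
tcp_rot: [3.139, -0.001, 1.148]
contact_force: [0.6, -0.3, -0.8]
grip_width: 60.2
finger_force: 0.0
time: 3.88
tool_pos: [456.3, 64.7, 10.8]
tcp_rot: [3.141, -0.0, 1.149]
contact_force: [-0.6, -0.2, 3.9]
grip_width: 29.6
finger_force: 30.0
```

```bash
python3 -m pendant '{"dp":[[0,0,-0.04],[0,0,-0.09],[0,0,-0.11],[0,0,-0.11],[0,0,-0.11]],"rotation":[[0,0,0],[0,0,0],[0,0,0],[0,0,0],[0,0,0]]}'
python3 - <<'E'
from h import *
def edges(c,rows,x0,x1):
    L=[];Rr=[]
    for r in rows:
        v=c["pixels"][r,x0:x1].astype(float)[:,2]  # blue channel: rail white, wood low
        t=(v.max()+np.median(np.sort(v)[:8]))/2
        i=np.where(v>t)[0];a,b=i[0],i[-1]
        L.append(x0+a-(v[a]-t)/(v[a]-v[a-1])); Rr.append(x0+b+(v[b]-t)/(v[b]-v[b+1]))
    return np.array(L),np.array(Rr)
w=load("w1")
rows=np.array([212,216,220,224,228,232,252,256,262,268,274,280,286,290]);L,Rr=edges(w,rows,262,296)
for nm,E in(("L",L),("R",Rr),("M",(L+Rr)/2)):
    P=plane(w,np.c_[E,rows],56);f=np.polyfit(P[:,1],P[:,0],1);print(nm,"yaw",-f[0],"x@-170",np.polyval(f,-170),"x@-214",np.polyval(f,-214),"res",np.std(P[:,0]-np.polyval(f,P[:,1])).round(2))
a=load("top0")
cols=np.arange(338,396,4)
g=a["pixels"].copy().transpose(1,0,2)
A=dict(pixels=g);L,Rr=edges(A,cols,210,232);P=plane(a,np.c_[cols,(L+Rr)/2],56);f=np.polyfit(P[:,1],P[:,0],1);print("top yaw",-f[0],"x@-170",np.polyval(f,-170))
b=load("side0");rows=np.arange(178,200,2);L,Rr=edges(b,rows,265,295);P=plane(b,np.c_[(L+Rr)/2,rows],56);f=np.polyfit(P[:,1],P[:,0],1);print("side yaw",-f[0],"x@-170",np.polyval(f,-170))
print(tri(a,[[329,220.9]],b,[[281,204]]),proj(b,[[500.5,-169,47],[500.5,-169,53]]))
E
```

```text
time: 4.5
tool_pos: [455.1, 64.7, 119.4]
tcp_rot: [-3.14, 0.001, 1.149]
contact_force: [-1.3, -0.5, -0.4]
grip_width: 29.4
finger_force: 30.0
L yaw 0.041908889971720285 x@-170 493.74246129559 x@-214 495.58645245434565 res 0.16
R yaw 0.05103406584184466 x@-170 505.776389693044 x@-214 508.02188859008515 res 0.14
M yaw 0.0464711423871142 x@-170 499.7583833622794 x@-214 501.8031136273124 res 0.09
top yaw 0.04185022211303692 x@-170 502.3253785093434Traceback (most recent call last):
  File "<stdin>", line 18, in <module>
  File "<stdin>", line 8, in edges
IndexError: index 30 is out of bounds for axis 0 with size 30
```

Run:
```python
from h import *
goto(497.3,-117.6,85,1.615)
```

```text
dp [-0.1489, 0.1132, 0.0343] rot [-0.0022, 0.0005, -0.4662]
```

```bash
python3 -m pendant '{"dp":[[-0.037,0.028,0],[-0.074,0.056,0],[-0.111,0.084,0.01],[-0.149,0.113,0.034],[-0.149,0.113,0.034],[-0.149,0.113,0.034],[-0.149,0.113,0.034]],"rotation":[[0,0,-0.117],[0,0,-0.234],[0,0,-0.35],[0,0,-0.466],[0,0,-0.466],[0,0,-0.466],[0,0,-0.466]]}'
python3 - <<'E'
from h import *
w=cap("wrist","w3");cap("side","s3");o=get_obs();print(o["tool_pos"],o["tcp_rot"],o["contact_force"])
goto(497.3,-117.6,46,1.615)
print(proj(w,[[499.8,-170,50],[502,-214,58.5],[497.3,-120,80+34],[497.3,-144,114],[497.3,-96,114]]))
E
```

```text
time: 5.38
tool_pos: [497.9, -116.4, 86.6]
tcp_rot: [-3.141, -0.0, 1.616]
contact_force: [0.1, 0.2, -1.1]
grip_width: 29.4
finger_force: 30.0
[ 498.18070927 -116.54542391   87.02230301] [3.14105910e+00 2.23726617e-04 1.61604121e+00] [-0.22658498  0.59849356 -0.5022618 ]
dp [-0.001, -0.0009, 0.041] rot [0.0005, 0.0002, 0.001]
[[284.25124443 301.64251492]
 [284.53369577 361.04676011]
 [284.21944783 279.7873324 ]
 [282.09797211 321.59877877]
 [286.51995185 234.39296912]]
```

View pics/w3.png

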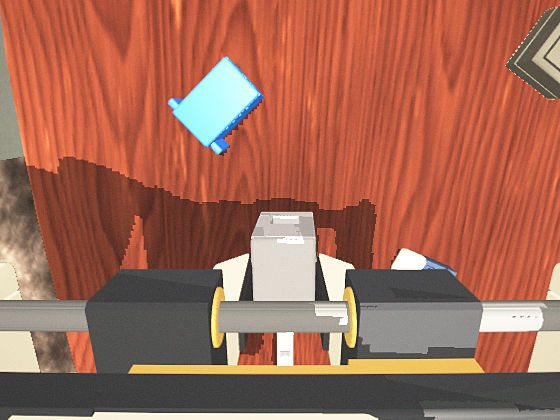

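The wrist view shows the stop held squarely: its top face spans columns 251–316 at row 240, and the rail shows below the bar at columns about 278–293, rows 333–365. I'll compare their lines in this picture.

Run:
```python
from h import *
w=load("w3");im=w["pixels"].astype(int)
def runs(r,ch=2):
    v=im[r,:,1]-0
    return v
for r in (338,344,350,356,362):print(r,[(c,im[r,c].tolist()) for c in (274,276,277,278,279,291,292,293,294,295,296)])
for r in (240,250,260,270):print(r,[(c,im[r,c,1]) for c in range(248,256)],[(c,im[r,c,1]) for c in range(312,320)])
```

```text
338 [(274, [106, 55, 41]), (276, [111, 57, 40]), (277, [255, 255, 255]), (278, [255, 255, 255]), (279, [255, 255, 253]), (291, [255, 255, 255]), (292, [255, 255, 255]), (293, [219, 163, 129]), (294, [205, 87, 55]), (295, [205, 97, 64]), (296, [203, 95, 68])]
344 [(274, [101, 46, 35]), (276, [105, 47, 31]), (277, [255, 255, 255]), (278, [255, 255, 255]), (279, [255, 255, 255]), (291, [255, 255, 255]), (292, [255, 255, 255]), (293, [223, 157, 123]), (294, [179, 69, 44]), (295, [194, 87, 61]), (296, [210, 102, 70])]
350 [(274, [104, 49, 39]), (276, [98, 48, 29]), (277, [255, 255, 255]), (278, [255, 255, 255]), (279, [255, 255, 255]), (291, [255, 255, 255]), (292, [255, 255, 255]), (293, [216, 147, 112]), (294, [205, 88, 53]), (295, [195, 91, 62]), (296, [197, 89, 62])]
356 [(274, [102, 47, 39]), (276, [100, 53, 30]), (277, [255, 255, 255]), (278, [255, 255, 255]), (279, [255, 255, 255]), (291, [255, 255, 255]), (292, [255, 255, 255]), (293, [222, 141, 103]), (294, [210, 87, 53]), (295, [161, 71, 53]), (296, [190, 91, 64])]
362 [(274, [108, 50, 38]), (276, [75, 34, 21]), (277, [255, 255,
[... 898 characters left out ...]
0 [(248, np.int64(112)), (249, np.int64(42)), (250, np.int64(35)), (251, np.int64(211)), (252, np.int64(212)), (253, np.int64(212)), (254, np.int64(218)), (255, np.int64(222))] [(312, np.int64(218)), (313, np.int64(210)), (314, np.int64(200)), (315, np.int64(210)), (316, np.int64(184)), (317, np.int64(48)), (318, np.int64(39)), (319, np.int64(85))]
270 [(248, np.int64(55)), (249, np.int64(57)), (250, np.int64(52)), (251, np.int64(29)), (252, np.int64(175)), (253, np.int64(209)), (254, np.int64(219)), (255, np.int64(221))] [(312, np.int64(221)), (313, np.int64(209)), (314, np.int64(214)), (315, np.int64(110)), (316, np.int64(43)), (317, np.int64(56)), (318, np.int64(58)), (319, np.int64(58))]
```

Run:
```python
from h import *
w=load("w3");o=get_obs();T=np.linalg.inv(toolT(o))
rail=plane(w,[[284.75,338],[284.75,350],[284.75,362]],56);zt=o["tool_pos"][2]+34.5
st=plane(w,[[282.9,245],[283.0,255],[283.2,268]],zt)
wid=plane(w,[[250.5,250],[315.2,250]],zt);print("width",np.linalg.norm(wid[0]-wid[1]), "top y end (row 238?)",plane(w,[[283,238]],zt))
print("rail",rail.round(1).tolist());print("stop",st.round(1).tolist())
for n,P in(("rail",rail),("stop",st)):print(n,(P@T[:3,:3].T+T[:3,3]).round(2).tolist())
goto(497.3,-117.6,46,1.615)
```

```text
width 29.839092334126345 top y end (row 238?) [[495.58103325 -95.12347113 121.52230301]]
rail [[501.3, -196.1, 56.0], [501.8, -206.4, 56.0], [502.3, -216.9, 56.0]]
stop [[495.7, -98.5, 121.5], [496.0, -103.5, 121.5], [496.3, -110.1, 121.5]]
rail [[-79.59, -0.46, 31.04], [-89.87, -0.45, 31.04], [-100.42, -0.44, 31.04]]
stop [[18.09, -1.66, -34.5], [13.13, -1.61, -34.5], [6.54, -1.52, -34.5]]
dp [-0.001, -0.0009, 0.041] rot [0.0005, 0.0002, 0.001]
```

```bash
python3 -m pendant '{"dp":[[0,0.0012,0.02],[0,0.0012,0.041],[0,0.0012,0.041],[0,0.0012,0.041],[0,0.0012,0.041]],"rotation":[[0,0,0],[0,0,0],[0,0,0],[0,0,0],[0,0,0]]}'
python3 - <<'E'
from h import *
L=[]
for i in range(4):
    s=cap("side","s4" if i==0 else None);o=get_obs();L.append(np.r_[o["tool_pos"],o["contact_force"],o["tcp_rot"]])
print(np.array(L).round(3))
w=cap("wrist","w4")
im=w["pixels"].astype(int)
for r in (338,346,354,362,366):
    m=np.where(im[r,255:315].min(1)>170)[0]+255;print(r,m.min(),m.max(),im[r,285])
x,y=255,185
c=cv2.resize(s["pixels"][150:250,230:330],(600,600),interpolation=cv2.INTER_CUBIC);cv2.imwrite("pics/crop4.png",c[:,:,::-1])
E
```

```text
time: 6.1
tool_pos: [499.9, -117.6, 46.6]
tcp_rot: [3.14, 0.001, 1.615]
contact_force: [-0.8, 0.5, 0.1]
grip_width: 29.8
finger_force: 30.0
[[ 4.99834e+02 -1.17619e+02  4.64940e+01  4.77000e-01  1.11300e+00
  -1.30100e+00  3.14000e+00  1.00000e-03  1.61500e+00]
 [ 4.99737e+02 -1.17635e+02  4.63540e+01  2.10000e-01  7.20000e-02
  -7.71000e-01  3.14000e+00  1.00000e-03  1.61500e+00]
 [ 4.99606e+02 -1.17600e+02  4.61890e+01 -4.44000e-01 -3.18000e-01
  -5.43000e-01  3.14100e+00  1.00000e-03  1.61500e+00]
 [ 4.99516e+02 -1.17585e+02  4.60480e+01 -4.78000e-01 -3.77000e-01
  -2.05000e-01  3.14100e+00  0.00000e+00  1.61500e+00]]
338 276 289 [253 253 248]
346 273 291 [253 252 247]
354 273 292 [252 251 246]
362 273 292 [252 251 246]Traceback (most recent call last):
  File "<stdin>", line 9, in <module>
    return umr_minimum(a, axis, None, out, keepdims, initial, where)
ValueError: zero-size array to reduction operation minimum which has no identity
```

Run:
```python
from h import *
w=load("w3");o=get_obs()
w["pose"]=toolT(o)@np.array(w["T_tool_cam"]);T=np.linalg.inv(toolT(o))
P=plane(w,[[282.5,350],[282.5,362],[282.5,336]],56);print((P@T[:3,:3].T+T[:3,3]).round(2),P.round(1))
s=cap("side","s5")
c=cv2.resize(s["pixels"][150:250,230:330],(600,600),interpolation=cv2.INTER_CUBIC);cv2.imwrite("pics/crop4.png",c[:,:,::-1])
```

```text
[[-58.47  -1.66 -10.04]
 [-67.02  -1.66 -10.04]
 [-48.76  -1.65 -10.04]] [[ 500.4 -176.1   56. ]
 [ 500.7 -184.6   56. ]
 [ 499.9 -166.4   56. ]]
```

View pics/crop4.png

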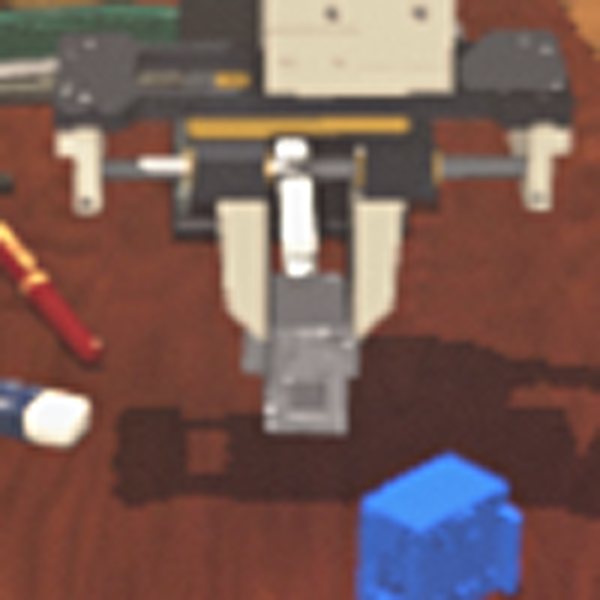

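The side crop shows the stop at about (307,400) lined up with the rail tip at (300,265). In the wrist picture the stop and the rail differ laterally by less than 0.1 mm. Advancing gently.

```bash
python3 -m pendant '{"dp":[[-0.005,0,0],[-0.01,0,0],[-0.015,0,0],[-0.02,0,0],[-0.022,0,0],[-0.024,0,0]],"rotation":[[0,0,0],[0,0,0],[0,0,0],[0,0,0],[0,0,0],[0,0,0]]}'
python3 -m pendant '{"dp":[[-0.001,0,0],[-0.002,0,0],[-0.003,0,0],[-0.004,0,0],[-0.005,0,0],[-0.006,0,0]],"rotation":[[0,0,0],[0,0,0],[0,0,0],[0,0,0],[0,0,0],[0,0,0]]}'
```

```text
time: 7.15
tool_pos: [500.3, -141.6, 45.6]
tcp_rot: [-3.141, 0.0, 1.615]
contact_force: [0.6, 0.1, -0.5]
grip_width: 29.3
finger_force: 30.0
time: 7.9
tool_pos: [500.6, -147.5, 45.6]
tcp_rot: [-3.142, 0.0, 1.615]
contact_force: [-1.3, -0.2, -0.7]
grip_width: 29.7
finger_force: 30.0
```

```bash
python3 -m pendant '{"dp":[[-0.001,0,0],[-0.002,0,0],[-0.003,0,0],[-0.004,0,0],[-0.005,0,0],[-0.006,0,0]],"rotation":[[0,0,0],[0,0,0],[0,0,0],[0,0,0],[0,0,0],[0,0,0]]}'
python3 -m pendant '{"dp":[[-0.001,0,0],[-0.002,0,0],[-0.003,0,0],[-0.004,0,0],[-0.005,0,0],[-0.006,0,0]],"rotation":[[0,0,0],[0,0,0],[0,0,0],[0,0,0],[0,0,0],[0,0,0]]}'
```

```text
time: 8.65
tool_pos: [500.2, -153.5, 45.3]
tcp_rot: [-3.14, -0.0, 1.615]
contact_force: [-2.8, 1.1, -1.1]
grip_width: 29.8
finger_force: 30.0
time: 9.4
tool_pos: [500.5, -159.3, 45.4]
tcp_rot: [-3.14, -0.001, 1.615]
contact_force: [-4.5, 1.5, 0.4]
grip_width: 29.7
finger_force: 30.0
```

Rail is entered, with a lateral push of −4.5 N in x. I'll ease 0.8 mm in −tool y.

```bash
python3 -m pendant '{"dp":[[0,-0.0004,0],[0,-0.0008,0],[0,-0.0008,0],[0,-0.0008,0]],"rotation":[[0,0,0],[0,0,0],[0,0,0],[0,0,0]]}'
python3 -m pendant '{"dp":[[-0.001,0,0],[-0.002,0,0],[-0.003,0,0],[-0.004,0,0],[-0.005,0,0],[-0.006,0,0]],"rotation":[[0,0,0],[0,0,0],[0,0,0],[0,0,0],[0,0,0],[0,0,0]]}'
```

```text
time: 9.9
tool_pos: [500.4, -159.5, 45.5]
tcp_rot: [3.142, 0.0, 1.615]
contact_force: [-3.2, 0.3, -4.2]
grip_width: 29.9
finger_force: 30.0
time: 10.65
tool_pos: [500.6, -165.5, 45.5]
tcp_rot: [-3.141, -0.0, 1.615]
contact_force: [-2.8, 2.0, -5.5]
grip_width: 29.8
finger_force: 30.0
```

```bash
python3 -m pendant '{"dp":[[0,-0.0004,0.0004],[0,-0.0008,0.0008],[0,-0.0008,0.0008],[0,-0.0008,0.0008],[0,-0.0008,0.0008]],"rotation":[[0,0,0],[0,0,0],[0,0,0],[0,0,0],[0,0,0]]}'
python3 -m pendant '{"dp":[[-0.001,0,0],[-0.002,0,0],[-0.003,0,0],[-0.004,0,0],[-0.005,0,0],[-0.006,0,0]],"rotation":[[0,0,0],[0,0,0],[0,0,0],[0,0,0],[0,0,0],[0,0,0]]}'
```

```text
time: 11.28
tool_pos: [500.4, -165.9, 45.2]
tcp_rot: [3.14, 0.001, 1.615]
contact_force: [-1.0, 0.1, -1.9]
grip_width: 29.4
finger_force: 30.0
time: 12.02
tool_pos: [500.1, -171.6, 44.8]
tcp_rot: [3.142, 0.0, 1.615]
contact_force: [-0.3, 0.0, -0.4]
grip_width: 29.5
finger_force: 30.0
```

```bash
python3 -m pendant '{"dp":[[-0.0015,0,0],[-0.003,0,0],[-0.0045,0,0],[-0.006,0,0],[-0.0075,0,0],[-0.009,0,0],[-0.0105,0,0],[-0.012,0,0]],"rotation":[[0,0,0],[0,0,0],[0,0,0],[0,0,0],[0,0,0],[0,0,0],[0,0,0],[0,0,0]]}'
python3 -m pendant '{"dp":[[-0.0005,0,0],[-0.001,0,0],[-0.0015,0,0],[-0.002,0,0],[-0.0025,0,0],[-0.003,0,0],[-0.0035,0,0],[-0.004,0,0]],"rotation":[[0,0,0],[0,0,0],[0,0,0],[0,0,0],[0,0,0],[0,0,0],[0,0,0],[0,0,0]]}'
```

```text
time: 13.02
tool_pos: [500.6, -183.6, 44.8]
tcp_rot: [3.142, 0.0, 1.615]
contact_force: [0.1, -0.4, 0.0]
grip_width: 29.9
finger_force: 30.0
time: 14.02
tool_pos: [500.8, -187.6, 44.8]
tcp_rot: [-3.142, 0.0, 1.615]
contact_force: [-0.3, 0.2, -1.4]
grip_width: 29.8
finger_force: 30.0
```

```bash
for i in 1; do python3 -m pendant '{"dp":[[-0.0005,0,0],[-0.001,0,0],[-0.0015,0,0],[-0.002,0,0],[-0.0025,0,0],[-0.003,0,0]],"rotation":[[0,0,0],[0,0,0],[0,0,0],[0,0,0],[0,0,0],[0,0,0]]}'; done
python3 -m pendant '{"dp":[[-0.0005,0,0],[-0.001,0,0],[-0.0015,0,0],[-0.002,0,0],[-0.0025,0,0],[-0.003,0,0]],"rotation":[[0,0,0],[0,0,0],[0,0,0],[0,0,0],[0,0,0],[0,0,0]]}'
```

```text
time: 14.78
tool_pos: [500.9, -190.6, 44.8]
tcp_rot: [3.142, 0.0, 1.615]
contact_force: [-0.4, 0.0, -0.7]
grip_width: 29.8
finger_force: 30.0
time: 15.52
tool_pos: [501.1, -193.3, 45.0]
tcp_rot: [3.141, -0.0, 1.615]
contact_force: [-1.0, 2.8, 3.0]
grip_width: 29.4
finger_force: 30.0
```

```bash
python3 -m pendant '{"dp":[[-0.0005,0,0],[-0.001,0,0],[-0.0015,0,0],[-0.002,0,0]],"rotation":[[0,0,0],[0,0,0],[0,0,0],[0,0,0]]}'
python3 -m pendant '{"dp":[[-0.0005,0,0],[-0.001,0,0],[-0.0015,0,0],[-0.002,0,0]],"rotation":[[0,0,0],[0,0,0],[0,0,0],[0,0,0]]}'
```

```text
time: 16.02
tool_pos: [501.1, -194.9, 45.1]
tcp_rot: [3.142, -0.001, 1.615]
contact_force: [-0.5, 4.9, 5.2]
grip_width: 29.7
finger_force: 30.0
time: 16.52
tool_pos: [501.2, -197.1, 45.1]
tcp_rot: [3.142, -0.0, 1.615]
contact_force: [-0.6, 4.6, 5.5]
grip_width: 29.7
finger_force: 30.0
```

```bash
python3 -m pendant '{"dp":[[-0.0005,0,0],[-0.001,0,0],[-0.0015,0,0],[-0.002,0,0],[-0.0025,0,0],[-0.003,0,0]],"rotation":[[0,0,0],[0,0,0],[0,0,0],[0,0,0],[0,0,0],[0,0,0]]}'
python3 -m pendant '{"dp":[[-0.0005,0,0],[-0.001,0,0],[-0.0015,0,0],[-0.002,0,0],[-0.0025,0,0],[-0.003,0,0]],"rotation":[[0,0,0],[0,0,0],[0,0,0],[0,0,0],[0,0,0],[0,0,0]]}'
```

```text
time: 17.27
tool_pos: [501.6, -201.0, 45.1]
tcp_rot: [3.141, 0.001, 1.615]
contact_force: [0.7, 2.3, 4.7]
grip_width: 30.2
finger_force: 30.0
time: 18.02
tool_pos: [501.8, -204.0, 45.1]
tcp_rot: [3.141, 0.001, 1.615]
contact_force: [-0.1, 1.4, 5.1]
grip_width: 29.6
finger_force: 30.0
```

```bash
python3 -m pendant '{"dp":[[-0.0005,0,0],[-0.001,0,0],[-0.0015,0,0],[-0.002,0,0]],"rotation":[[0,0,0],[0,0,0],[0,0,0],[0,0,0]]}'
python3 -m pendant '{"dp":[[-0.0005,0,0],[-0.001,0,0]],"rotation":[[0,0,0],[0,0,0]]}'
```

```text
time: 18.52
tool_pos: [501.9, -206.0, 45.1]
tcp_rot: [3.141, 0.001, 1.615]
contact_force: [-0.7, 0.1, 5.4]
grip_width: 29.5
finger_force: 30.0
time: 18.77
tool_pos: [502.0, -207.2, 45.1]
tcp_rot: [3.141, 0.001, 1.615]
contact_force: [-0.8, 1.3, 4.5]
grip_width: 29.7
finger_force: 30.0
```

```bash
python3 -m pendant '{"dp":[[-0.0005,0,0],[-0.001,0,0],[-0.0015,0,0],[-0.002,0,0]],"rotation":[[0,0,0],[0,0,0],[0,0,0],[0,0,0]]}'
```

```text
time: 19.27
tool_pos: [502.0, -209.2, 45.0]
tcp_rot: [3.141, 0.001, 1.615]
contact_force: [2.0, -3.9, 1.5]
grip_width: 30.0
finger_force: 30.0
```

```bash
python3 -m pendant '{"dp":[[-0.0005,0,0],[-0.001,0,0],[-0.001,0,0]],"rotation":[[0,0,0],[0,0,0],[0,0,0]]}'
```

```text
time: 19.65
tool_pos: [501.7, -209.7, 44.7]
tcp_rot: [-3.142, 0.0, 1.615]
contact_force: [0.4, -4.3, 2.5]
grip_width: 29.8
finger_force: 30.0
```

```bash
python3 -m pendant '{"dp":[[-0.0005,0,0],[-0.001,0,0],[-0.001,0,0]],"rotation":[[0,0,0],[0,0,0],[0,0,0]]}'
```

```text
time: 20.02
tool_pos: [501.5, -210.3, 44.6]
tcp_rot: [-3.141, -0.0, 1.615]
contact_force: [0.4, -1.3, 0.5]
grip_width: 29.6
finger_force: 30.0
```

The ball is dropping into the notch: it pulled the stop inward and fz vanished. I'll go on in half-millimetre steps to feel the square side.

```bash
python3 -m pendant '{"dp":[[-0.0005,0,0],[-0.0005,0,0]],"rotation":[[0,0,0],[0,0,0]]}'
```

```text
time: 20.27
tool_pos: [501.5, -210.7, 44.5]
tcp_rot: [-3.141, -0.001, 1.615]
contact_force: [1.0, -0.7, 0.7]
grip_width: 29.5
finger_force: 30.0
```

```bash
python3 -m pendant '{"dp":[[-0.0005,0,0],[-0.0005,0,0]],"rotation":[[0,0,0],[0,0,0]]}'
```

```text
time: 20.52
tool_pos: [501.5, -211.1, 44.5]
tcp_rot: [-3.141, -0.001, 1.615]
contact_force: [-0.1, -0.1, -1.3]
grip_width: 30.0
finger_force: 30.0
```

```bash
python3 -m pendant '{"dp":[[-0.0004,0,0],[-0.0004,0,0]],"rotation":[[0,0,0],[0,0,0]]}'
```

```text
time: 20.78
tool_pos: [501.8, -211.7, 44.7]
tcp_rot: [-3.141, -0.0, 1.615]
contact_force: [0.4, 0.6, -1.3]
grip_width: 29.6
finger_force: 30.0
```

```bash
python3 -m pendant '{"dp":[[-0.0004,0,0],[-0.0004,0,0]],"rotation":[[0,0,0],[0,0,0]]}'
```

```text
time: 21.02
tool_pos: [501.9, -212.3, 44.8]
tcp_rot: [-3.142, 0.0, 1.615]
contact_force: [0.5, 0.1, -0.4]
grip_width: 29.5
finger_force: 30.0
```

```bash
python3 -m pendant '{"dp":[[-0.0003,0,0],[-0.0003,0,0]],"rotation":[[0,0,0],[0,0,0]]}'
```

```text
time: 21.28
tool_pos: [501.9, -212.6, 44.8]
tcp_rot: [3.142, 0.0, 1.615]
contact_force: [-0.3, 1.0, -0.8]
grip_width: 30.0
finger_force: 30.0
```

```bash
python3 -m pendant '{"dp":[[-0.0003,0,0],[-0.0003,0,0]],"rotation":[[0,0,0],[0,0,0]]}'
```

```text
time: 21.52
tool_pos: [501.9, -212.9, 44.8]
tcp_rot: [3.142, 0.0, 1.615]
contact_force: [-0.2, 0.8, -1.9]
grip_width: 29.9
finger_force: 30.0
```

```bash
python3 -m pendant '{"dp":[[-0.0003,0,0],[-0.0003,0,0]],"rotation":[[0,0,0],[0,0,0]]}'
```

```text
time: 21.78
tool_pos: [501.9, -213.2, 44.8]
tcp_rot: [3.142, 0.0, 1.615]
contact_force: [-0.2, -0.3, 0.2]
grip_width: 29.3
finger_force: 30.0
```

```bash
python3 -m pendant '{"dp":[[-0.0003,0,0],[-0.0003,0,0]],"rotation":[[0,0,0],[0,0,0]]}'
```

```text
time: 22.02
tool_pos: [501.9, -213.5, 44.8]
tcp_rot: [3.142, 0.0, 1.615]
contact_force: [-0.1, 1.2, -0.7]
grip_width: 29.4
finger_force: 30.0
```

```bash
python3 -m pendant '{"dp":[[-0.0004,0,0],[-0.0004,0,0]],"rotation":[[0,0,0],[0,0,0]]}'
```

```text
time: 22.28
tool_pos: [501.9, -213.9, 44.8]
tcp_rot: [3.142, -0.0, 1.615]
contact_force: [0.2, 0.3, -0.1]
grip_width: 29.9
finger_force: 30.0
```

```bash
python3 -m pendant '{"dp":[[-0.0004,0,0],[-0.0004,0,0]],"rotation":[[0,0,0],[0,0,0]]}'
```

```text
time: 22.52
tool_pos: [501.9, -214.2, 44.8]
tcp_rot: [-3.142, -0.0, 1.615]
contact_force: [1.0, 0.8, -0.3]
grip_width: 29.9
finger_force: 30.0
```

```bash
python3 -m pendant '{"dp":[[-0.0004,0,0],[-0.0004,0,0]],"rotation":[[0,0,0],[0,0,0]]}'
```

```text
time: 22.78
tool_pos: [501.9, -214.5, 44.8]
tcp_rot: [-3.141, -0.0, 1.615]
contact_force: [0.1, 2.2, 1.5]
grip_width: 29.6
finger_force: 30.0
```

Contact begins at y ≈ −214.5, which matches the ramp estimate (−214). One or two more small steps to confirm.

```bash
python3 -m pendant '{"dp":[[-0.0004,0,0],[-0.0004,0,0]],"rotation":[[0,0,0],[0,0,0]]}'
```

```text
time: 23.02
tool_pos: [502.0, -214.9, 44.8]
tcp_rot: [-3.142, -0.0, 1.615]
contact_force: [-0.0, 2.7, 0.4]
grip_width: 29.8
finger_force: 30.0
```

```bash
python3 -m pendant '{"dp":[[-0.0003,0,0],[-0.0003,0,0]],"rotation":[[0,0,0],[0,0,0]]}'
```

```text
time: 23.28
tool_pos: [501.9, -215.1, 44.8]
tcp_rot: [-3.141, -0.0, 1.615]
contact_force: [0.7, 4.0, 2.3]
grip_width: 29.6
finger_force: 30.0
```

The push rises to 4 N, so the stop is held by the ball. Back off 0.8 mm, then release.

```bash
python3 -m pendant '{"dp":[[0.0004,0,0],[0.0008,0,0],[0.0008,0,0]],"rotation":[[0,0,0],[0,0,0],[0,0,0]]}'
python3 -m pendant '{"dp":[[0,0,0],[0,0,0],[0,0,0],[0,0,0],[0,0,0],[0,0,0]],"rotation":[[0,0,0],[0,0,0],[0,0,0],[0,0,0],[0,0,0],[0,0,0]]}' 0.06
python3 -m pendant '{"dp":[[0,0,-0.02],[0,0,-0.05],[0,0,-0.09],[0.04,0,-0.13],[0.08,0,-0.16],[0.08,0,-0.16],[0.08,0,-0.16]],"rotation":[[0,0,0],[0,0,0],[0,0,0],[0,0,0],[0,0,0],[0,0,0],[0,0,0]]}'
python3 - <<'E'
from h import *
w=cap("wrist","w6");s=cap("side","s6");t=cap("top","t6")
ub=np.array([-np.sin(.045),np.cos(.045)])
p=proj(w,[[502,-214.4,80]])[0].astype(int);print(p)
f=lambda im,x,y,w_,h,W,H:cv2.resize(im[y:y+h,x:x+w_],(W,H),interpolation=cv2.INTER_CUBIC)
o=np.zeros((600,800,3),np.uint8);x,y=np.clip(p-60,0,[440,300])
print(x,y)
o[:480,:480]=f(w["pixels"],x,y,120,120,480,480);o[:300,480:780]=f(s["pixels"],250,150,60,60,300,300);o[300:600,480:780]=f(t["pixels"],320,190,60,60,300,300)
cv2.imwrite("pics/crop6.png",o[:,:,::-1])
E
```

```text
time: 23.65
tool_pos: [502.0, -214.8, 44.9]
tcp_rot: [3.142, 0.0, 1.615]
contact_force: [-0.8, 1.9, 1.6]
grip_width: 29.5
finger_force: 30.0
time: 24.4
tool_pos: [502.0, -214.6, 44.8]
tcp_rot: [3.142, 0.0, 1.615]
contact_force: [0.6, 0.1, -0.1]
grip_width: 59.8
finger_force: 0.0
time: 25.28
tool_pos: [498.3, -134.8, 204.4]
tcp_rot: [-3.141, 0.0, 1.615]
contact_force: [-0.0, 0.9, -0.6]
grip_width: 60.3
finger_force: 0.0
[284 278]
224 218
```

View pics/crop6.png

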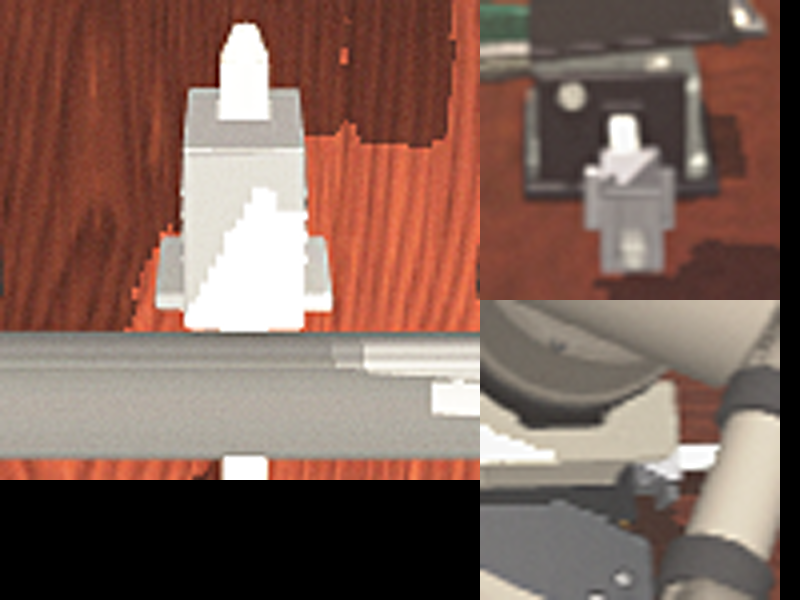

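Run:
```python
from h import *
w=load("w6")
q=lambda x,y:[224+x/4-.4,218+y/4-.4]
for z in(79,80):print("near",plane(w,[q(244,150)],z).round(1),"width",np.ptp(plane(w,[q(185,152),q(306,152)],z)[:,0]).round(1))
print("tip",plane(w,[q(243,23)],47).round(1),"near bottom at rail top z56",plane(w,[q(243,121)],56).round(1))
```

```text
near [[ 500.8 -190.4   79. ]] width 29.1
near [[ 500.8 -189.9   80. ]] width 29.0
tip [[ 499.7 -168.7   47. ]] near bottom at rail top z56 [[ 500.7 -192.2   56. ]]
```

The crop shows the stop on the rail with its ears toward the punch and its near end about 22–23 mm in from the tip. That puts its middle about 1–1.5 mm from the measured ball position, consistent with the felt click. The gripper is clear, so I hand in.

```bash
python3 -c "
from plant import workorder;print(workorder.close_job())"
```

```text
the job is handed in; nothing more can be done
None
```

The grey paper stop is on the rail, fence end first, clicked onto the ball and released about 1–1.5 mm from the measured ball position (limit 3.5 mm). The job is handed in at about 25 s, but no verdict was returned.

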